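Refit the warming-pad knob and hold it pressed

TASK

The black knob of the kennel warming-pad control unit is parked in the green keeper, its skirt under the lips: slide it out through the keeper's open end, turn it so that the D-shaped bore matches the flat of the steel shaft on the control unit, and push it onto the shaft until it is fully home. Then press the knob down to the end of the sprung shaft's travel and finish like that, still gripping the knob and holding it pressed. Leave the vial, the pot and the tablet cutter where they are.

Things in the scene. Friction and masses are not known exactly. Their poses are not given: they have to be found in the camera images.
- knob: Loose black bar-grip knob, 60 g, upright in the keeper. Origin: centre of its underside; z up, x to the white line and the bore's flat. Skirt d 46 mm, z 0-6 mm; hub d 28, to z 20; grip bar 36 long (x) by 12 thick (y), z 18-44: grip across the 12. Blind D-bore from below, 16 mm deep, d 18, flat 3.5 mm from the axis on the +x side; it goes on the shaft one way only.
- knob_mark (a point): Point on the knob's underside plane, 20 mm from its axis along its x (under the white line).
- keeper: Green fixed channel. Origin: on the table, mid channel; x along it. Floor 3 mm thick, 64 wide, x -95 to +40 mm; the knob stands on it near the origin. Channel 52 mm wide, back wall at x +32, open at x -36. Two lips over x -36 to +38, z 11.5 to 15.5 mm, 34 mm gap: they hold the skirt down, the hub slides between. Slide the knob along -x; it lifts free past x = -62 mm.
- control_unit: White control unit, fixed, 110 x 120 mm, its top panel 50 mm above the table. Origin: centre of its underside; the shaft stands upright on the same vertical axis, at a yaw of its own.
- shaft_top (a point): Centre of the top of the upright steel D-shaft, 75 mm above the table; z up, x to its flat (red mark on the dial plate, same side). Shaft d 16 mm, flat 2.5 mm from the axis, top 2 mm bevelled by about 1; stands 22 mm out of the dial plate; does not turn. Fully home: bore end on the shaft top, knob underside 16 mm below this point, knob x along shaft x.
- shaft (a joint): Downward travel of the sprung shaft, in m: 0 up, 0.005 at its stop. The spring needs 4 N to start and 10 N at the stop, and pushes the shaft back up when released.
- amber_vial: Brown vial with black cap, 32 mm diameter, 67 mm high, upright bystander. Origin: centre of its underside.
- balm_pot: Cream lidded pot, 90 mm diameter, 32 mm high, bystander. Origin: centre of its underside.
- tablet_cutter: Tablet cutter with green lid, 41 x 94 x 17 mm, bystander. Origin: centre of its underside, long along its y.
- dial_plate: Black round dial plate, 64 mm diameter, on the control unit's top panel, carrying the shaft. Origin: centre of its underside, on the shaft's axis, 50 mm above the table; x towards the red mark and the shaft's flat.
Not all that is in view belongs to the job. What is shaped like the knob but pink is not meant.

How it is judged (in metres and radians):
On the way, in this order (a step that is already met when the one before it is completed fails the run):
1. the knob has come out of the keeper's open end (x of knob in the frame of keeper below -0.055 m and horizontal distance between knob and shaft_top above 0.03 m), for 0.05 s.
2. the knob is fully home on the shaft, flat to flat (z of knob in the frame of shaft_top below -0.0135 m and horizontal distance between knob and shaft_top below 0.004 m and x of knob_mark in the frame of shaft_top above 0.012 m and angle between the x axis of knob and the x axis of shaft_top, either way round below 0.22 rad and angle between knob's own z axis and vertical below 0.12 rad), for 0.1 s.
At the end, for the whole second after the job is handed in: Knob home on the shaft: underside over 13.5 mm below the shaft top, within 4 mm of its axis, white line to the flat within 12 degrees, upright within 7 degrees; the fingers grip its bar (TCP under 58 mm above its underside) and keep the shaft pressed by more than 3.5 of its 5 mm (all of step 2 and value of joint shaft above 0.0035 m and contact force between the fingers and knob above 1 N and z of the grasp point in the frame of knob below 0.058 m and contact force between knob and dial_plate above 4 N); the arm keeps its last pose, push and grip.
It fails at once if the amber vial is moved more than 25 mm (distance of amber_vial from where it was at the start of the episode above 0.025 m).
It fails at once if the balm pot is moved more than 25 mm (distance of balm_pot from where it was at the start of the episode above 0.025 m).
It fails at once if the tablet cutter is moved more than 25 mm (distance of tablet_cutter from where it was at the start of the episode above 0.025 m).
It also fails if it takes over 42 s, if anything falls off the work surface, if the arm or the gripper's body presses on something with over 40 N, if the wrist force passes 120 N, or if a joint passes its speed limit or range.

ROBOT

A 6-joint arm with a two-finger parallel gripper is mounted at the origin on a cart in front of the work surface, level with it; the furniture and walls round the work are solid. World frame = base frame: x ahead of the robot, y to its left, z up, the work surface at z = 0. Lengths are in mm, angles in rad, forces in N, time in s.
With the tool pointing down it reaches from about 275 to 1000 mm from the base axis. Payload 8.4 kg.
Tool frame: the origin (TCP) lies between the finger pads, 19 mm behind the fingertips; this is the grasp point; z points along the fingers, y is the line along which they close (so a half turn about z gives the same grasp; the last joint's range is limited). The gripper opens to 85 mm and grips with 20 to 120 N. Pads are 22 mm wide; open, the fingers measure 114 mm over their backs; the gripper's body (76 mm by 85 mm) begins 54 mm behind the grasp point. The pads swing forward as they close: fully open they stand 13 mm farther back than shut.
Start: joints at [1.13, 0.353, 1.633, -0, 1.155, -0.002], TCP at [265.532, 565.792, 249.981] pointing down, gripper open.
Joint ranges: [-2.63, 2.63], [-0.92, 2.1], [0.06, 2.66], [-1.3, 4.44], [0, 2.69], [-3.02, 3.02]. Speed limits (rad/s): [2.22, 2.22, 2.79, 3.14, 3.14, 3.14].

INTERFACE

Orientations are given as [roll, pitch, yaw] about the fixed x, y, z axes, in that order (R = Rz(yaw) Ry(pitch) Rx(roll)).
In Python, from rig import sensors, grab_frame, camera_params, order gives the robot as it stands. The module is installed in compiled form; this text tells all that it offers.
- The arm moves only by the tool move_arm, never from a script. Its argument "motion" is a list of rows, each a list of 7 numbers: the turn, a rotation vector about the tool's x, y, z in parts of the range, where 1.0 means 120 degrees, then the shift along the tool's x, y, z in a scale on which 1.0 is 0.8 m, then the finger opening in m, from 0 to 0.0854. A call has 1 to 8 rows; each row is the pose to reach, as a shift and turn from the pose commanded when the call began, along the tool's axes at that moment; what a row does not reach only later rows make up. A row lasts 1/8 s, in which the tool goes at most 62.5 mm and 10.7 degrees, less where a joint would pass 70% of its speed; a pose out of reach is approached as far as the arm can. Shift and turn numbers lie between -1 and 1, and a call with a number outside is refused. A call with a gripper value outside its range is refused whole. The fingers move at their own pace and stop on an object; "grip_force" is the grip in N (left out, the last holds). Time passes only in rows, so rows that repeat a pose let the fingers close. It gives the time, the measured TCP pose, the force, the opening and the grip force at its end, in the units of the state.
- sensors.sense(): the state, without advancing time (a new reading comes with each control period).
- grab_frame(name): name is "scene" or "top" or "wrist"; returns (picture, depth): 420x560x3 uint8, red, green, blue; 420x560 float32, mm along the optical axis (not along the pixel's ray), 0 where there is no reading.
- camera_params(name): a dict with "camera_matrix" (3x3 intrinsics, pixels), "k1" (the pictures are not rectified: a ray, as slopes to the right and down, at radius r is drawn at 1 + k1 r^2 times it, then the intrinsics apply), "world_from_camera" (4x4, takes a point from camera to world coordinates). Camera axes: x right, y down, z forward; pixel columns grow to the right and rows downward; lengths in mm; the calibration is good to about 2 mm. A picture is of the moment at which its call begins: read the wrist's pose just before it. camera_params takes no time and is no camera call; for the wrist camera it gives the pose at the moment of the call.
- order.sign_off(): hands the job in; it is judged then, once.
The state is a dict: "clock": time; "qpos": joint angles; "qvel": joint speeds; "joint_efforts": joint torques, N m; "eef_pos": TCP position; "tcp_rot": TCP orientation; "contact_force": force on the tool from outside, world axes, zero at the start; "wrist_torque": the same for the moment, N m; "opening": opening from 0.0 (shut) to 1.0 (fully open); "grasp_force": force on a finger pad.
Only numpy, scipy, OpenCV 4.12 (cv2) and the standard library are available. Lean on these libraries where they do the work, as an engineer would, in place of code of your own. Each camera call takes 0.05 s, during which the arm holds its last target. There are 200 camera calls.

## Working session

There is one attempt and no reset: what is moved stays moved. The work goes in short steps, Python scripts to look and compute and a tool call to move; the robot and the scene stay as the last step left them, time stands still between calls to the robot, and variables do not carry over. Pictures are saved under pics/ and viewed, at most 10 in all, crops included, and the job is handed in when it is done.

Besides the shell and the picture viewer there is one more tool, called after "Call:" by a JSON object that holds its "name" and its "arguments", one argument or row to a line. move_arm: Moves the arm, as the interface text tells. Its arguments: {"type":"object","properties":{"motion":{"type":"array","items":{"type":"array","items":{"type":"number"}}},"grip_force":{"type":"number"}},"required":["motion"]}

```bash
mkdir -p pics; cat > h.py <<'E'
import numpy as np, cv2
from rig import sensors, grab_frame, camera_params, order
def world(name, d, P=None):
    P=P or camera_params(name); K=np.array(P["camera_matrix"]); T=np.array(P["world_from_camera"])
    h,w=d.shape; u,v=np.meshgrid(np.arange(w),np.arange(h))
    p=np.stack([u,v],-1).reshape(-1,1,2).astype(np.float64)
    n=cv2.undistortPoints(p,K,np.array([P["k1"],0,0,0,0.])).reshape(h,w,2)
    c=np.concatenate([n*d[...,None],d[...,None]],-1)
    return c@T[:3,:3].T+T[:3,3]
E
python3 - <<'E'
from h import *
s=sensors.sense(); print(s)
for n in("top","scene"):
    P=camera_params(n); im,d=grab_frame(n); np.savez(f"{n}0.npz",im=im,d=d,W=world(n,d,P))
    cv2.imwrite(f"pics/{n}0.png",im[...,::-1]); print(P)
E
```

```text
{'clock': 0.0, 'qpos': array([ 1.12957738e+00,  3.53611868e-01,  1.63413624e+00,  2.95365357e-05,
        1.15517045e+00, -2.39658287e-03]), 'qvel': array([-1.43214258e-04, -2.94521435e-05,  1.23961161e-03, -6.18014838e-04,
       -2.33596583e-04, -1.23720683e-03]), 'joint_efforts': array([-7.11673074e-04, -6.05251479e+01, -3.42073953e+01, -1.81674013e-04,
        9.23661108e-03,  1.61957743e-06]), 'eef_pos': array([265.34822035, 565.3894791 , 249.28340906]), 'tcp_rot': array([-3.14026681e+00, -3.01836382e-05,  2.70275832e+00]), 'contact_force': array([-0.06092173,  0.04087722, -0.03486213]), 'wrist_torque': array([ 0.01111345, -0.0318401 , -0.03651023]), 'grasp_force': 0.0, 'opening': 1.000959660362269}
{'camera_matrix': array([[465.1958369 ,   0.        , 284.5589522 ],
       [  0.        , 465.1958369 , 212.44679023],
       [  0.        ,   0.        ,   1.        ]]), 'k1': -0.04830264448688216, 'world_from_camera': array([[ 2.10117483e-02, -9.80180734e-01,  1.96987907e-01,
         3.74592939e+02],
       [-9.99764277e-01, -2.16771185e-02, -1.22189528e-03,
         2.12466111e+02],
       [ 5.46780843e-03, -1.96915798e-01, -9.80405157e-01,
         9.04918187e+02],
       [ 0.00000000e+00,  0.00000000e+00,  0.00000000e+00,
         1.00000000e+00]])}
{'camera_matrix': array([[531.99487137,   0.        , 281.69798921],
       [  0.        , 531.99487137, 211.00864684],
       [  0.        ,   0.        ,   1.        ]]), 'k1': -0.1860709317091685, 'world_from_camera': array([[ 8.78030993e-01, -3.46977357e-01,  3.29648736e-01,
         2.22772543e+02],
       [-4.78470971e-01, -6.20151915e-01,  6.21672850e-01,
        -4.12474945e+02],
       [-1.12741076e-02, -7.03575380e-01, -7.10531195e-01,
         8.24534851e+02],
       [ 0.00000000e+00,  0.00000000e+00,  0.00000000e+00,
         1.00000000e+00]])}
```

View pics/top0.png

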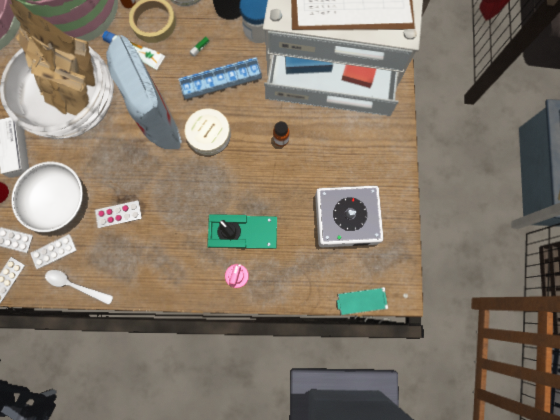

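View pics/scene0.png

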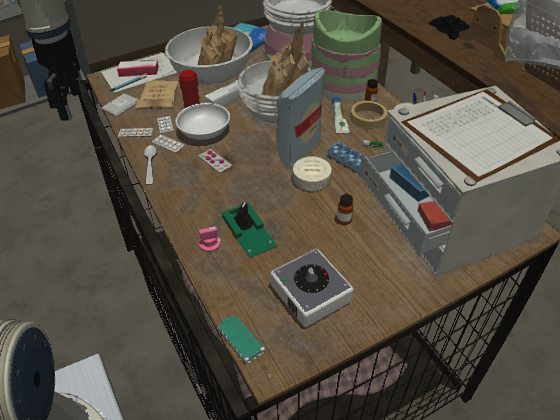

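Candidates: the black knob in the green keeper at top (229,231), the pink look-alike at top (236,276), and the black dial with the shaft at top (350,213), which is the target. The black one in the keeper is the knob. The open end faces image right, towards world -y. Next are a close crop and the measurements.

```bash
python3 - <<'E'
from h import *
z=np.load("top0.npz"); im,d,W=z["im"],z["d"],z["W"]
a=im[195:262,195:285]; b=im[175:255,305:395]
r=lambda c:cv2.resize(c[...,::-1],(400,int(c.shape[0]*400/c.shape[1])),interpolation=cv2.INTER_CUBIC)
A,B=r(a),r(b); H=max(len(A),len(B)); o=np.zeros((H,800,3),np.uint8);o[:len(A),:400]=A;o[:len(B),400:]=B
cv2.imwrite("pics/crop0.png",o)
hsv=cv2.cvtColor(im,cv2.COLOR_RGB2HSV)
def rep(n,m):
    p=W[m]; rc=cv2.minAreaRect(p[:,:2].astype(np.float32)); print(n,m.sum(),"mean",p.mean(0).round(1),"z",np.percentile(p[:,2],[2,50,98]).round(1),"rect",np.round(rc[0],1),np.round(rc[1],1),round(rc[2],2))
    return p
box=np.zeros(d.shape,bool); box[200:262,195:285]=1
g=(hsv[...,0]>60)&(hsv[...,0]<90)&(hsv[...,1]>150)&box
rep("green",g); rep("floor",g&(W[...,2]<7)); rep("lips+walls",g&(W[...,2]>11))
k=box&(W[...,2]>38)&(W[...,2]<60); rep("bar",k); print(np.c_[np.argwhere(k)[:,::-1],W[k].round(1)][::4].tolist())
box2=np.zeros(d.shape,bool); box2[178:255,305:395]=1
rep("panel",box2&(W[...,2]>44)&(W[...,2]<58)); s=box2&(W[...,2]>68);rep("shaft",s)
red=box2&((hsv[...,0]<8)|(hsv[...,0]>172))&(hsv[...,1]>120)&(hsv[...,2]>80); rep("red",red); print(np.argwhere(red)[:,::-1].tolist())
for n in("scene",):
    z=np.load(n+"0.npz"); im,d,W=z["im"],z["d"],z["W"];hsv=cv2.cvtColor(im,cv2.COLOR_RGB2HSV)
    near=lambda x,y,R:(np.hypot(W[...,0]-x,W[...,1]-y)<R)
    cv2.imwrite("pics/s_crop.png",cv2.resize(im[190:330,190:370,::-1],(720,560),interpolation=cv2.INTER_CUBIC))
E
```

```text
green 1700 mean [514.7 288.3  12.6] z [ 0.2  4.3 18.1] rect [459.5 287.7] [182.8 134.4] 5.23
floor 1099 mean [516.  269.9   3.1] z [-0.1  3.1  6.1] rect [516.5 291.1] [126.1  62. ] 89.13
lips+walls 578 mean [512.2 322.3  30.8] z [12.1 15.4 19.9] rect [454.7 295.8] [213.3  89.1] 23.47
bar 123 mean [515.2 319.4  46.5] z [42.9 46.4 49.6] rect [515.7 319.9] [35.7 11.9] 44.37
[[221.0, 220.0, 530.3, 330.5, 45.0], [221.0, 221.0, 528.1, 330.3, 46.3], [219.0, 222.0, 525.8, 333.7, 48.0], [223.0, 222.0, 526.4, 326.5, 45.9], [220.0, 223.0, 523.9, 331.6, 48.5], [224.0, 223.0, 524.5, 324.5, 45.7], [220.0, 224.0, 522.2, 331.7, 47.2], [224.0, 224.0, 522.3, 324.2, 47.4], [220.0, 225.0, 520.9, 332.2, 43.5], [224.0, 225.0, 520.6, 324.3, 46.4], [228.0, 225.0, 521.4, 317.2, 42.7], [224.0, 226.0, 518.5, 324.0, 47.5], [228.0, 226.0, 518.6, 316.5, 48.3], [224.0, 227.0, 516.7, 324.0, 47.0], [228.0, 227.0, 516.8, 316.4, 47.7], [225.0, 228.0, 514.8, 322.0, 47.7], [229.0, 228.0, 515.0, 314.6, 47.1], [226.0, 229.0, 512.8, 319.9, 48.5], [230.0, 229.0, 512.8, 312.3, 49.3], [226.0, 230.0, 511.5, 320.3, 45.0], [230.0, 230.0, 511.6, 312.8, 45.0], [226.0, 231.0, 509.4, 320.1, 45.9], [230.0, 231.0, 509.6, 312.6, 45.7], [226.0, 232.0, 507.5, 320.0, 45.9], [230.0, 232.0, 507.5, 312.4, 47.0], [234.0, 232.0, 508.2, 305.2, 43.9], [230.0, 233.0, 506.0, 312.5, 44.9], [234.0, 233.0, 505.8, 304.8, 47.2], [231.0, 234.0, 503.7, 310.2, 47.8], [229.0, 235.0, 502.1, 314.2, 45.4], [233.0, 235.0, 503.2, 307.5, 38.6]]
panel 3431 mean [544.6  89.7  50.3] z [45.  50.2 55.3] rect [546.3  89.2] [108.7 119.5] 3.7
shaft 75 mean [478.4 137.4 395.1] z [ 68.9  76.1 904.9] rect [464.5 152. ] [ 14.8 216.2] 52.18
red 10 mean [573.2  83.7  53.9] z [52.4 53.7 55.8] rect [573.   83.3] [4.  6.5] 86.98
[[352, 198], [353, 198], [352, 199], [353, 199], [354, 199], [352, 200], [353, 200], [354, 200], [352, 201], [353, 201]]
```

View pics/crop0.png

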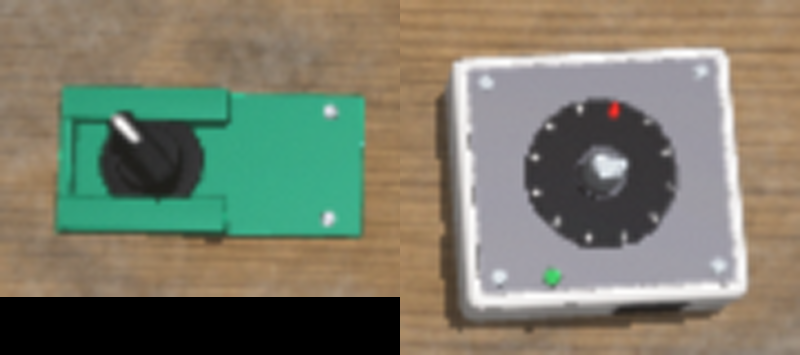

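The crop shows the black knob at top (229,228), with its white line towards upper left, and the dial's red mark at top (353,199). The bar measures 35.7 x 11.9 mm against a nominal 36 x 12, and the panel sits at z 50, so both hold. Knob yaw is about 44°, and the red mark is at about -12°.

```bash
cat >> h.py <<'E'
from scipy.spatial.transform import Rotation as Rn
def go(pos,yaw_deg):
    s=sensors.sense(); R=Rn.from_euler("xyz",s["tcp_rot"]); T=Rn.from_euler("xyz",[np.pi,0,np.radians(yaw_deg)])
    print("clock",round(s["clock"],2),"pos",s["eef_pos"].round(2),"rot",np.degrees(s["tcp_rot"]).round(2),"F",s["contact_force"].round(1),"q6",s["qpos"][5].round(2),"grip",s["grasp_force"])
    print("turn",(R.inv()*T).as_rotvec().round(4),"shift",(R.inv().apply(np.array(pos)-s["eef_pos"])/1000).round(5))
E
python3 - <<'E'
from h import *
go([515.7,319.9,150],224.5)
E
```

```text
clock 0.1 pos [265.36 565.42 249.35] rot [-179.93   -0.    154.86] F [-1.   1.7  0.4] q6 -0.0 grip 0.0
turn [-1.1000e-03 -8.0000e-04 -1.2155e+00] shift [-0.33094 -0.11577  0.09949]
```

Careful with the scale: shifts go in shares of 0.8 m and turns go in shares of 120 degrees. That gives: -0.331 m / 0.8 = -0.4138, -0.3 m / 0.8 = -0.375, -1.2155 rad / 2.0944 = -0.5804.

Call:
{"name": "move_arm", "arguments": {
  "motion": [
    [0, 0, -0.0812, -0.0625, -0.0213, 0, 0.06],
    [0, 0, -0.1623, -0.125, -0.0425, 0.025, 0.06],
    [0, 0, -0.2483, -0.1875, -0.0638, 0.05, 0.06],
    [0, 0, -0.3342, -0.25, -0.0875, 0.075, 0.06],
    [0, 0, -0.4202, -0.3125, -0.1088, 0.1, 0.06],
    [0, 0, -0.5013, -0.375, -0.1313, 0.1238, 0.06],
    [0, 0, -0.5804, -0.4138, -0.145, 0.1238, 0.06],
    [0, 0, -0.5804, -0.4138, -0.145, 0.1238, 0.06]
  ]
}}

```text
clock: 1.1
eef_pos: [517.1, 318.3, 150.4]
tcp_rot: [-3.141, -0.001, -2.367]
contact_force: [0.5, 0.1, 0.8]
opening: 0.7
grasp_force: 0.0
```

```bash
python3 - <<'E'
from h import *
go([515.7,319.9,150],224.5)
P=camera_params("wrist"); im,d=grab_frame("wrist"); np.savez("w1.npz",im=im,d=d,W=world("wrist",d,P))
cv2.imwrite("pics/w1.png",im[...,::-1]); print(P)
E
```

```text
clock 1.1 pos [517.15 318.32 150.36] rot [-1.7999e+02 -5.0000e-02 -1.3560e+02] F [0.5 0.1 0.8] q6 -1.8 grip 0.0
turn [-0.0001 -0.0008 -0.0017] shift [-7.00e-05  2.14e-03  3.60e-04]
{'camera_matrix': array([[361.31038951,   0.        , 276.7040599 ],
       [  0.        , 361.31038951, 210.68898601],
       [  0.        ,   0.        ,   1.        ]]), 'k1': -0.05292686485617226, 'world_from_camera': array([[-6.98920747e-01,  6.81606710e-01,  2.16615054e-01,
         4.61535197e+02],
       [ 7.15199008e-01,  6.66266625e-01,  2.11137782e-01,
         2.64202302e+02],
       [-4.10452506e-04,  3.02491448e-01, -9.53152011e-01,
         2.74718004e+02],
       [ 0.00000000e+00,  0.00000000e+00,  0.00000000e+00,
         1.00000000e+00]])}
```

View pics/w1.png

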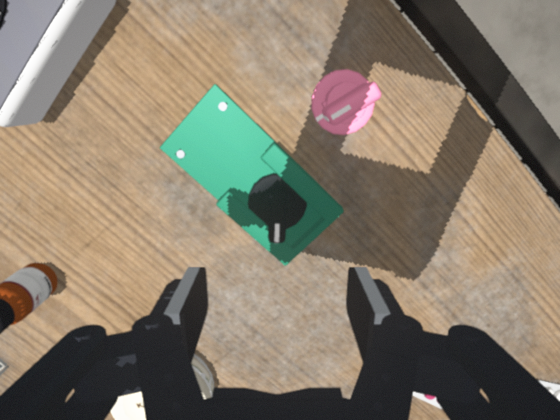

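The wrist view shows the knob at (278,205), its white line at (277,232), the keeper running diagonally with its open end at upper left, and the pink decoy at (343,102). I'll refine from this.

```bash
python3 - <<'E'
from h import *
z=np.load("w1.npz"); im,d,W=z["im"],z["d"],z["W"]; hsv=cv2.cvtColor(im,cv2.COLOR_RGB2HSV)
def rep(n,m):
    p=W[m]; rc=cv2.minAreaRect(p[:,:2].astype(np.float32)); print(n,m.sum(),"mean",p.mean(0).round(1),"z",np.percentile(p[:,2],[2,50,98]).round(1),"rect",np.round(rc[0],1),np.round(rc[1],1),round(rc[2],2))
    return p
box=np.zeros(d.shape,bool); box[80:268,155:350]=1; box&=np.hypot(W[...,0]-516,W[...,1]-290)<120
near=np.hypot(W[...,0]-516,W[...,1]-320)<40
k=box&near&(W[...,2]>41)&(W[...,2]<55)
p=rep("bar",k)
g=(hsv[...,0]>60)&(hsv[...,0]<95)&(hsv[...,1]>110)&box
for n,m in(("floor",g&(W[...,2]<7)&(W[...,2]>-3)&(W[...,1]<283)),("lips",g&(W[...,2]>12)&(W[...,2]<20))):
    m=cv2.morphologyEx(m.astype(np.uint8),cv2.MORPH_OPEN,np.ones((3,3)))>0; rep(n,m)
    q=W[m]
    for lo in range(225,360,10):
        r=q[(q[:,1]>=lo)&(q[:,1]<lo+10)]
        if len(r)>20: print(lo+5,np.percentile(r[:,0],[1,99]).round(1),end="; ")
    print()
wh=near&(hsv[...,1]<60)&(hsv[...,2]>110)&(W[...,2]>15); rep("white",wh)
E
```

```text
bar 904 mean [516.1 317.5  46.9] z [43.3 47.  48.9] rect [516.8 318.2] [35.6 12. ] 42.22
floor 6201 mean [516.6 254.5   3.4] z [2.  3.4 4.9] rect [517.6 254.6] [63. 57.] 0.34
230 [487.1 548.1]; 240 [486.6 548. ]; 250 [486.9 548. ]; 260 [486.9 548. ]; 270 [486.6 548.1]; 280 [486.7 547.8]; 
lips 3797 mean [513.6 322.   15.8] z [14.  15.8 17.2] rect [516.7 321.2] [63.2 73.7] 0.35
280 [485.9 544.4]; 290 [485.4 547.9]; 300 [485.4 547.4]; 310 [485.4 547.4]; 320 [485.4 547.7]; 330 [485.2 547.9]; 340 [485.1 547.5]; 350 [485.2 547.1]; 360 [485.8 544.6]; 
white 1540 mean [511.5 311.2 154.5] z [ 47.2 161.5 214.5] rect [521.6 322.7] [49.  73.4] 43.78
```

```bash
python3 - <<'E'
from h import *
go([516.7,318.5,45],223)
E
```

```text
clock 1.15 pos [516.21 319.35 150.54] rot [ 1.7998e+02 -4.0000e-02 -1.3571e+02] F [-1.   0.1 -0.1] q6 -1.79 grip 0.0
turn [ 0.0003 -0.0007  0.0225] shift [ 0.00016 -0.00098  0.10554]
```

In the tool's units: 0.1055 m / 0.8 = 0.1319, 0.09 m / 0.8 = 0.1125, 0.022 rad / 2.0944 = 0.0105.

Call:
{"name": "move_arm", "arguments": {
  "motion": [
    [0, 0, 0.0105, 0, -0.0018, 0.0375, 0.06],
    [0, 0, 0.0105, 0, -0.0018, 0.0813, 0.06],
    [0, 0, 0.0105, 0, -0.0018, 0.1125, 0.06],
    [0, 0, 0.0105, 0, -0.0018, 0.1319, 0.06],
    [0, 0, 0.0105, 0, -0.0018, 0.1319, 0.06]
  ]
}}

```text
clock: 1.78
eef_pos: [515.9, 319.4, 44.7]
tcp_rot: [3.141, -0.002, -2.387]
contact_force: [1.3, -0.5, 0.1]
opening: 0.703
grasp_force: 0.0
```

```bash
python3 - <<'E'
from h import *
go([516.7,318.5,45],223)
E
```

```text
clock 1.77 pos [515.87 319.42  44.71] rot [ 1.7997e+02 -1.0000e-01 -1.3677e+02] F [ 1.3 -0.5  0.1] q6 -1.77 grip 0.0
turn [ 0.0005 -0.0018  0.004 ] shift [ 3.00e-05 -1.24e-03 -2.90e-04]
```

Call:
{"name": "move_arm", "arguments": {
  "motion": [
    [0, 0, 0, 0, -0.0013, 0, 0.03],
    [0, 0, 0, 0, -0.0013, 0, 0.008],
    [0, 0, 0, 0, -0.0013, 0, 0.004],
    [0, 0, 0, 0, -0.0013, 0, 0.004],
    [0, 0, 0, 0, -0.0013, 0, 0.004],
    [0, 0, 0, 0, -0.0013, 0, 0.004]
  ],
  "grip_force": 70
}}

```text
clock: 2.52
eef_pos: [518.2, 318.7, 46.5]
tcp_rot: [-3.141, 0.002, -2.387]
contact_force: [-0.7, 0.6, 6.9]
opening: 0.124
grasp_force: 69.2
```

```bash
python3 - <<'E'
from h import *
s=sensors.sense(); p=s["eef_pos"]; print(s["opening"])
go(p+[0,-72,0],np.degrees(s["tcp_rot"][2]))
E
```

```text
0.12446128303654287
clock 2.52 pos [518.15 318.74  46.5 ] rot [-1.7998e+02  9.0000e-02 -1.3677e+02] F [-0.7  0.6  6.9] q6 -1.78 grip 69.2352032661438
turn [-0.0003  0.0015 -0.    ] shift [ 4.931e-02 -5.246e-02 -6.000e-05]
```

In the tool's units: -0.0379 m / 0.8 = -0.0474, 0.036 m / 0.8 = 0.045.

Call:
{"name": "move_arm", "arguments": {
  "motion": [
    [0, 0, 0, 0, 0, -0.0015, 0.004],
    [0, 0, 0, 0.0088, -0.0093, -0.0015, 0.004],
    [0, 0, 0, 0.0175, -0.0185, -0.0015, 0.004],
    [0, 0, 0, 0.0269, -0.0283, -0.0015, 0.004],
    [0, 0, 0, 0.0363, -0.0381, -0.0015, 0.004],
    [0, 0, 0, 0.045, -0.0474, -0.0015, 0.004]
  ]
}}

```text
clock: 3.28
eef_pos: [517.2, 265.2, 46.6]
tcp_rot: [3.142, -0.0, -2.387]
contact_force: [-0.3, -1.5, -0.9]
opening: 0.122
grasp_force: 68.3
```

```bash
python3 - <<'E'
from h import *
s=sensors.sense(); p=s["eef_pos"]; print(s["opening"])
go([517.3,318.5-73,p[2]],np.degrees(s["tcp_rot"][2]))
E
```

```text
0.12152965823950378
clock 3.27 pos [517.24 265.21  46.63] rot [ 1.8000e+02 -1.0000e-02 -1.3678e+02] F [-0.3 -1.5 -0.9] q6 -1.85 grip 68.27830195426941
turn [ 0.     -0.0002 -0.    ] shift [ 0.01345 -0.0144   0.     ]
```

Sliding freely. I'll finish the slide, then lift.

In the tool's units: -0.11 m / 0.8 = -0.1375, -0.0144 m / 0.8 = -0.018.

Call:
{"name": "move_arm", "arguments": {
  "motion": [
    [0, 0, 0, 0.0088, -0.009, 0, 0.004],
    [0, 0, 0, 0.0168, -0.018, 0, 0.004],
    [0, 0, 0, 0.0168, -0.018, 0, 0.004],
    [0, 0, 0, 0.0168, -0.018, -0.0125, 0.004],
    [0, 0, 0, 0.0168, -0.018, -0.05, 0.004],
    [0, 0, 0, 0.0168, -0.018, -0.1, 0.004],
    [0, 0, 0, 0.0168, -0.018, -0.1375, 0.004],
    [0, 0, 0, 0.0168, -0.018, -0.1375, 0.004]
  ]
}}

```text
clock: 4.28
eef_pos: [519.0, 247.7, 159.8]
tcp_rot: [-3.14, 0.005, -2.386]
contact_force: [-0.2, -0.1, -0.7]
opening: 0.125
grasp_force: 68.3
```

```bash
python3 - <<'E'
from h import *
go([517.3,245.5,156],0)
for n in("wrist","top","scene"):
    P=camera_params(n); im,d=grab_frame(n); np.savez(f"{n}2.npz",im=im,d=d,W=world(n,d,P))
    cv2.imwrite(f"pics/{n}2.png",im[...,::-1])
go([517.3,245.5,156],0)
E
```

```text
clock 4.28 pos [519.02 247.66 159.82] rot [-179.91    0.3  -136.73] F [-0.2 -0.1 -0.7] q6 -1.88 grip 68.31597089767456
turn [-7.1000e-03  5.0000e-04 -2.3864e+00] shift [ 0.00275 -0.00039  0.00381]
clock 4.42 pos [516.86 246.46 156.16] rot [ 1.7998e+02 -5.0000e-02 -1.3674e+02] F [ 0.6  0.6 -0.1] q6 -1.88 grip 68.30769538879395
turn [ 1.1000e-03 -0.0000e+00 -2.3866e+00] shift [ 0.00034 -0.001    0.00016]
```

View pics/wrist2.png

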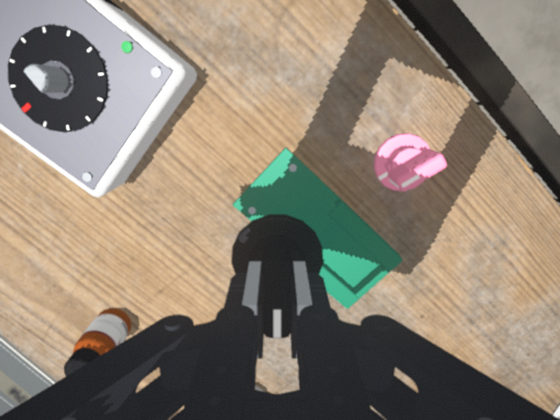

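The knob is held, with its skirt at (277,250) and white line at (277,322). The unit's dial is at (58,78), with the red mark at (27,107). Now I'll measure the dial, shaft and held skirt.

```bash
cat > m.py <<'E'
from h import *
def circ(p):
    A=np.c_[2*p[:,:2],np.ones(len(p))]; x=np.linalg.lstsq(A,(p[:,:2]**2).sum(1),rcond=None)[0]; return x[:2],np.sqrt(x[2]+x[:2]@x[:2])
def dial(f):
    z=np.load(f); im,d,W=z["im"],z["d"],z["W"]; hsv=cv2.cvtColor(im,cv2.COLOR_RGB2HSV)
    near=(np.hypot(W[...,0]-546,W[...,1]-89)<48)&(W[...,2]>46)
    disc=((near&(hsv[...,2]<75)&(W[...,2]<62))*255).astype(np.uint8)
    c=max(cv2.findContours(disc,cv2.RETR_EXTERNAL,cv2.CHAIN_APPROX_NONE)[0],key=cv2.contourArea)
    c=cv2.convexHull(c)[:,0]; p=W[c[:,1],c[:,0]]; p=p[(p[:,2]>46)&(p[:,2]<60)]
    (cx,cy),r=cv2.minEnclosingCircle(p[:,:2].astype(np.float32)); print(f,"disc",circ(p),(cx,cy),r)
    red=near&((hsv[...,0]<8)|(hsv[...,0]>172))&(hsv[...,1]>120)&(hsv[...,2]>80)&(W[...,2]<60)
    rm=W[red].mean(0); print("red",red.sum(),rm.round(1),"ang",np.degrees(np.arctan2(rm[1]-cy,rm[0]-cx)).round(2))
    s=near&(W[...,2]>70)&(W[...,2]<82)
    if s.sum()>20:
        q=W[s].astype(np.float32);rc=cv2.minAreaRect(q[:,:2]); print("shaft top",s.sum(),q.mean(0).round(1),"rect",np.round(rc,2) if 0 else rc, "z",np.median(q[:,2]))
E
python3 - <<'E'
from m import *
for f in("wrist2.npz","top2.npz","top0.npz","scene2.npz"): dial(f)
z=np.load("wrist2.npz"); W=z["W"]
# held skirt: front arc points
n=(np.hypot(W[...,0]-518,W[...,1]-247)<40)&(W[...,2]>114)&(W[...,2]<126)
n[270:]=0
q=W[n]; print("skirt",n.sum(),np.percentile(q[:,2],[5,50,95]).round(1))
h=cv2.convexHull(q[:,:2].astype(np.float32))[:,0]
u=np.array([np.cos(np.radians(223.2)),np.sin(np.radians(223.2))]); v=np.array([-u[1],u[0]])
t=np.array([519.0,247.7]); a=(q[:,:2]-t)@u; b=(q[:,:2]-t)@v
print("x max",np.percentile(a,99.7),"y range",np.percentile(b,[.3,99.7]),"front arc fit",circ(((h-t)@np.c_[u,v])[((h-t)@u)>3]))
E
```

```text
wrist2.npz disc (array([547.18955973,  88.41681612]), np.float64(31.162718544936148)) (547.2677001953125, 88.35956573486328) 31.871213912963867
red 78 [574.5  82.7  53.9] ang -11.83Traceback (most recent call last):
  File "<stdin>", line 2, in <module>
  File "m.py", line 15, in dial
    q=W[s].astype(np.float32);rc=cv2.minAreaRect(q[:,:2]); print("shaft top",s.sum(),q.mean(0).round(1),"rect",np.round(rc,2) if 0 else rc, "z",np.median(q[:,2]))
                                 ~~~~~~~~~~~~~~~^^^^^^^^^
cv2.error: OpenCV(4.12.0) /io/opencv/modules/imgproc/src/convhull.cpp:143: error: (-215:Assertion failed) total >= 0 && (depth == CV_32F || depth == CV_32S) in function 'convexHull'
```

```bash
sed -i 's/minAreaRect(q\[:,:2\])/minAreaRect(q[:,:2].copy())/' m.py; python3 - <<'E'
from m import *
for f in("wrist2.npz","top2.npz","top0.npz","scene2.npz"): dial(f)
z=np.load("wrist2.npz"); W=z["W"]
n=(np.hypot(W[...,0]-518,W[...,1]-247)<40)&(W[...,2]>114)&(W[...,2]<130)
n[270:]=0
q=W[n]; print("skirt",n.sum(),np.percentile(q[:,2],[5,50,95]).round(1))
h=cv2.convexHull(q[:,:2].astype(np.float32).copy())[:,0]
u=np.array([np.cos(np.radians(223.2)),np.sin(np.radians(223.2))]); v=np.array([-u[1],u[0]])
t=np.array([519.0,247.7]); a=(q[:,:2]-t)@u; b=(q[:,:2]-t)@v
hh=(h-t)@np.c_[u,v]
print("x max",np.percentile(a,99.7),"y range",np.percentile(b,[.3,99.7]),"front arc fit",circ(hh[hh[:,0]>5]))
E
```

```text
wrist2.npz disc (array([547.18955973,  88.41681612]), np.float64(31.162718544936148)) (547.2677001953125, 88.35956573486328) 31.871213912963867
red 78 [574.5  82.7  53.9] ang -11.83
shaft top 546 [544.9  89.9  74.4] rect ((544.81591796875, 89.10011291503906), (16.05278778076172, 11.52619457244873), 77.74118041992188) z 74.9211Traceback (most recent call last):
  File "<stdin>", line 2, in <module>
  File "m.py", line 8, in dial
    c=max(cv2.findContours(disc,cv2.RETR_EXTERNAL,cv2.CHAIN_APPROX_NONE)[0],key=cv2.contourArea)
ValueError: max() iterable argument is empty
```

```bash
python3 - <<'E'
from m import *
for f in("top0.npz","scene0.npz"): dial(f)
z=np.load("wrist2.npz"); W=z["W"]
n=(np.hypot(W[...,0]-518,W[...,1]-247)<40)&(W[...,2]>114)&(W[...,2]<130)
n[270:]=0
q=W[n]; print("skirt",n.sum(),np.percentile(q[:,2],[5,50,95]).round(1))
u=np.array([np.cos(np.radians(223.2)),np.sin(np.radians(223.2))]); v=np.array([-u[1],u[0]])
t=np.array([519.0,247.7]); 
h=cv2.convexHull(q[:,:2].astype(np.float32).copy())[:,0]; hh=(h-t)@np.c_[u,v]
a=(q[:,:2]-t)@u; b=(q[:,:2]-t)@v
print("x max",np.percentile(a,99.7),"y range",np.percentile(b,[.3,99.7]),"front arc fit",circ(hh[hh[:,0]>5]))
go([547.2,88.5,145],168)
E
```

```text
top0.npz disc (array([546.49109446,  89.48942881]), np.float64(30.736190261542127)) (546.8169555664062, 89.35986328125) 31.57808494567871
red 10 [573.2  83.7  53.9] ang -12.16
shaft top 41 [544.2  89.9  74.3] rect ((544.0563354492188, 89.6644058227539), (9.636251449584961, 14.516181945800781), 3.1012816429138184) z 74.2907
scene0.npz disc (array([546.78186257,  88.09440378]), np.float64(32.03732874775411)) (547.6944580078125, 88.31156921386719) 33.84819030761719
red 7 [573.5  82.9  52.6] ang -11.93
shaft top 43 [543.6  86.4  73.5] rect ((543.6307373046875, 87.57830810546875), (15.893434524536133, 9.652314186096191), 87.3722152709961) z 73.93564
skirt 2810 [120.8 122.6 125.2]
x max 23.345766044851526 y range [-22.25798556  22.41410455] front arc fit (array([1.07682003, 0.08881726]), np.float64(22.702178861161528))
clock 4.42 pos [516.86 246.46 156.16] rot [ 1.7998e+02 -5.0000e-02 -1.3674e+02] F [ 0.6  0.6 -0.1] q6 -1.88 grip 68.30769538879395
turn [-1.000e-04 -9.000e-04  9.644e-01] shift [ 0.08615 -0.13584  0.01119]
```

Shaft axis is (547.2, 88.6). The D measures 16 x 11.5 mm at z 74.9, and three views put its yaw at -12°. The knob centre is about 0.7 mm along tool x from the TCP, and the underside is 43.4 mm below it.

In the tool's units: -0.1354 m / 0.8 = -0.1693, 0.0854 m / 0.8 = 0.1068, 0.9644 rad / 2.0944 = 0.4605.

Call:
{"name": "move_arm", "arguments": {
  "motion": [
    [0, 0, 0.0716, 0.015, -0.0238, 0, 0.004],
    [0, 0, 0.1432, 0.03, -0.0475, 0, 0.004],
    [0, 0, 0.2149, 0.0463, -0.0725, 0, 0.004],
    [0, 0, 0.2865, 0.0625, -0.0988, 0, 0.004],
    [0, 0, 0.3581, 0.0788, -0.125, 0.0063, 0.004],
    [0, 0, 0.4297, 0.095, -0.15, 0.0138, 0.004],
    [0, 0, 0.4605, 0.1068, -0.1693, 0.0138, 0.004],
    [0, 0, 0.4605, 0.1068, -0.1693, 0.0138, 0.004]
  ]
}}

```text
clock: 5.42
eef_pos: [547.8, 88.5, 145.1]
tcp_rot: [-3.141, -0.001, 2.932]
contact_force: [0.3, -0.1, -0.4]
opening: 0.123
grasp_force: 68.4
```

Call:
{"name": "move_arm", "arguments": {
  "motion": [
    [0, 0, 0, 0, 0, 0, 0.004],
    [0, 0, 0, 0, 0, 0, 0.004]
  ]
}}

```text
clock: 5.68
eef_pos: [547.9, 90.0, 145.8]
tcp_rot: [3.141, 0.0, 2.934]
contact_force: [0.1, -0.8, -0.1]
opening: 0.124
grasp_force: 68.4
```

```bash
cat > k.py <<'E'
from m import *
s=sensors.sense(); t=s["eef_pos"]; yaw=s["tcp_rot"][2]
P=camera_params("wrist"); im,d=grab_frame("wrist"); W=world("wrist",d,P); np.savez("w3.npz",im=im,d=d,W=W); cv2.imwrite("pics/w3.png",im[...,::-1])
n=(np.hypot(W[...,0]-t[0],W[...,1]-t[1])<40)&(W[...,2]>t[2]-46)&(W[...,2]<t[2]-31); n[270:]=0
q=W[n]; u=np.array([np.cos(yaw),np.sin(yaw)]); v=np.array([u[1],-u[0]])
h=cv2.convexHull(q[:,:2].astype(np.float32).copy())[:,0]; hh=(h-t[:2])@np.c_[u,v]
a=(q[:,:2]-t[:2])@u; b=(q[:,:2]-t[:2])@v
print("skirt z rel",np.median(q[:,2])-t[2],"x max",np.percentile(a,99.7),"y",np.percentile(b,[.3,99.7]),"fit",circ(hh[hh[:,0]>5]))
go([547.9,88.4,120],168)
E
python3 k.py; python3 -c "
from m import *
dial('w3.npz')"
```

```text
skirt z rel -37.12215508274622 x max 23.64865229243057 y [-22.36789011  22.21389215] fit (array([ 1.44875239, -0.17330143]), np.float64(22.610062026358605))
clock 5.72 pos [547.9   90.03 145.79] rot [1.7999e+02 1.0000e-02 1.6808e+02] F [ 0.2  0.3 -0.1] q6 -1.2 grip 68.35488080978394
turn [0.0002 0.0001 0.0014] shift [-0.00033 -0.00159  0.02579]
w3.npz disc (array([545.94712485,  89.41241778]), np.float64(30.069906271710487)) (546.8563232421875, 88.50482177734375) 31.449434280395508
red 0 [nan nan nan] ang nanm.py:12: RuntimeWarning: Mean of empty slice.
  rm=W[red].mean(0); print("red",red.sum(),rm.round(1),"ang",np.degrees(np.arctan2(rm[1]-cy,rm[0]-cx)).round(2))
  ret = um.true_divide(
```

View pics/w3.png

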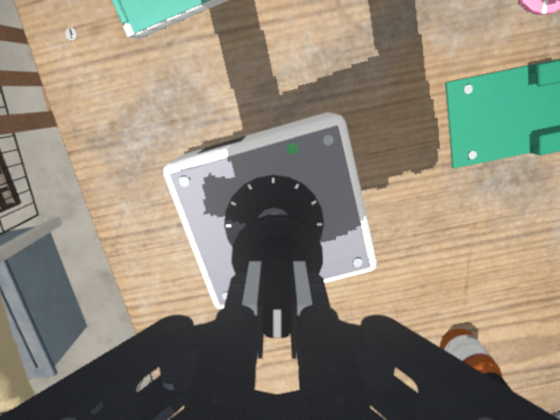

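The picture shows the knob hiding the shaft at (275,215), with the dial concentric behind it. I'll correct by 1.5 mm and descend to just above the shaft.

In the tool's units: 0.024 m / 0.8 = 0.03, -0.0015 m / 0.8 = -0.0019.

Call:
{"name": "move_arm", "arguments": {
  "motion": [
    [0, 0, 0, -0.0005, -0.0019, 0.01, 0.004],
    [0, 0, 0, -0.0005, -0.0019, 0.02, 0.004],
    [0, 0, 0, -0.0005, -0.0019, 0.03, 0.004],
    [0, 0, 0, -0.0005, -0.0019, 0.03, 0.004],
    [0, 0, 0, -0.0005, -0.0019, 0.03, 0.004]
  ]
}}

```text
clock: 6.35
eef_pos: [548.1, 87.8, 121.6]
tcp_rot: [-3.142, -0.0, 2.932]
contact_force: [0.0, 0.2, -1.0]
opening: 0.124
grasp_force: 68.4
```

```bash
python3 -c "
from h import *
go([548.1,88.4,110],168)"
```

```text
clock 6.35 pos [548.07  87.79 121.65] rot [-1.8000e+02 -1.0000e-02  1.6798e+02] F [ 0.   0.2 -1. ] q6 -1.2 grip 68.35955142974854
turn [-0.     -0.0001 -0.0003] shift [0.0001  0.0006  0.01165]
```

In the tool's units: 0.008 m / 0.8 = 0.01, 0.007 m / 0.8 = 0.0088.

Call:
{"name": "move_arm", "arguments": {
  "motion": [
    [0, 0, 0, 0, 0.0006, 0.0038, 0.004],
    [0, 0, 0, 0, 0.0006, 0.0063, 0.004],
    [0, 0, 0, 0, 0.0006, 0.0088, 0.004],
    [0, 0, 0, 0, 0.0006, 0.01, 0.004],
    [0, 0, 0, 0, 0.0006, 0.01, 0.004]
  ]
}}

```text
clock: 6.98
eef_pos: [548.1, 88.3, 113.6]
tcp_rot: [-3.142, -0.0, 2.932]
contact_force: [-0.3, -0.8, -1.4]
opening: 0.122
grasp_force: 68.4
```

```bash
python3 -c "
from h import *
go([548.1,88.4,103],168); print(sensors.sense()['wrist_torque'])"
```

```text
clock 6.97 pos [548.1   88.25 113.61] rot [-1.8000e+02 -1.0000e-02  1.6798e+02] F [-0.3 -0.8 -1.4] q6 -1.2 grip 68.3566689491272
turn [-0.0001 -0.0001 -0.0003] shift [3.000e-05 1.500e-04 1.061e-02]
[0.01879667 0.03782244 0.02275653]
```

The bore is 5 mm onto the shaft with no force. I'll go on down to just home.

In the tool's units: 0.011 m / 0.8 = 0.0138, 0.009 m / 0.8 = 0.0113.

Call:
{"name": "move_arm", "arguments": {
  "motion": [
    [0, 0, 0, 0, 0, 0.0038, 0.004],
    [0, 0, 0, 0, 0, 0.0075, 0.004],
    [0, 0, 0, 0, 0, 0.0113, 0.004],
    [0, 0, 0, 0, 0, 0.0138, 0.004],
    [0, 0, 0, 0, 0, 0.0138, 0.004]
  ]
}}

```text
clock: 7.6
eef_pos: [548.1, 88.3, 102.6]
tcp_rot: [-3.142, -0.0, 2.932]
contact_force: [-0.8, -0.9, -1.1]
opening: 0.121
grasp_force: 68.5
```

```bash
python3 -c "
from h import *
go([548.1,88.4,97],168); print(sensors.sense()['wrist_torque'])"
```

```text
clock 7.6 pos [548.12  88.28 102.63] rot [-1.8000e+02 -1.0000e-02  1.6799e+02] F [-0.8 -0.9 -1.1] q6 -1.2 grip 68.5103702545166
turn [-0.0001 -0.0001 -0.0002] shift [4.00e-05 1.10e-04 5.63e-03]
[-0.03766676  0.04018301 -0.05700208]
```

In the tool's units: 0.003 m / 0.8 = 0.0038, 0.002 m / 0.8 = 0.0025.

Call:
{"name": "move_arm", "arguments": {
  "motion": [
    [0, 0, 0, 0, 0, 0.0013, 0.004],
    [0, 0, 0, 0, 0, 0.0025, 0.004],
    [0, 0, 0, 0, 0, 0.0038, 0.004],
    [0, 0, 0, 0, 0, 0.0038, 0.004]
  ],
  "grip_force": 100
}}

```text
clock: 8.1
eef_pos: [548.1, 88.3, 99.9]
tcp_rot: [3.142, 0.0, 2.932]
contact_force: [-2.6, -0.5, 5.6]
opening: 0.112
grasp_force: 101.9
```

In the tool's units: 0.003 m / 0.8 = 0.0038, 0.002 m / 0.8 = 0.0025.

Call:
{"name": "move_arm", "arguments": {
  "motion": [
    [0, 0, 0, 0, 0, 0.0013, 0.004],
    [0, 0, 0, 0, 0, 0.0025, 0.004],
    [0, 0, 0, 0, 0, 0.0038, 0.004],
    [0, 0, 0, 0, 0, 0.0038, 0.004]
  ]
}}

```text
clock: 8.6
eef_pos: [548.2, 88.3, 97.5]
tcp_rot: [3.142, 0.0, 2.932]
contact_force: [-4.1, -1.3, 12.0]
opening: 0.106
grasp_force: 103.4
```

In the tool's units: 0.0015 m / 0.8 = 0.0019, 0.001 m / 0.8 = 0.0013.

Call:
{"name": "move_arm", "arguments": {
  "motion": [
    [0, 0, 0, 0, 0, 0.0013, 0.004],
    [0, 0, 0, 0, 0, 0.0019, 0.004],
    [0, 0, 0, 0, 0, 0.0019, 0.004],
    [0, 0, 0, 0, 0, 0.0019, 0.004]
  ]
}}

```text
clock: 9.1
eef_pos: [548.3, 88.3, 97.2]
tcp_rot: [3.141, 0.0, 2.932]
contact_force: [-9.3, -1.7, 27.5]
opening: 0.116
grasp_force: 105.5
```

```bash
python3 - <<'E'
from h import *
go([548.1,88.4,97],168)
for n in("scene","wrist"):
    P=camera_params(n); im,d=grab_frame(n); W=world(n,d,P); print(n,W[...,2].max())
    if n=="wrist": a=im[120:400,160:400]
    else: b=im[215:335,240:380]
o=np.hstack([cv2.resize(x,(400,460),interpolation=cv2.INTER_CUBIC) for x in(a,b)]); cv2.imwrite("pics/f.png",o[...,::-1])
go([548.1,88.4,97],168)
E
```

```text
clock 9.1 pos [548.28  88.33  97.23] rot [1.7999e+02 3.0000e-02 1.6799e+02] F [-9.3 -1.7 27.5] q6 -1.2 grip 105.53444981575012
turn [ 0.0002  0.0005 -0.0002] shift [1.9e-04 3.0e-05 2.3e-04]
scene 824.534851482294
wrist 221.50653297649282
clock 9.2 pos [548.32  88.31  97.24] rot [1.7999e+02 3.0000e-02 1.6799e+02] F [-8.  -1.8 27.4] q6 -1.2 grip 105.53305506706238
turn [ 0.0002  0.0005 -0.0002] shift [2.3e-04 4.0e-05 2.4e-04]
```

View pics/f.png

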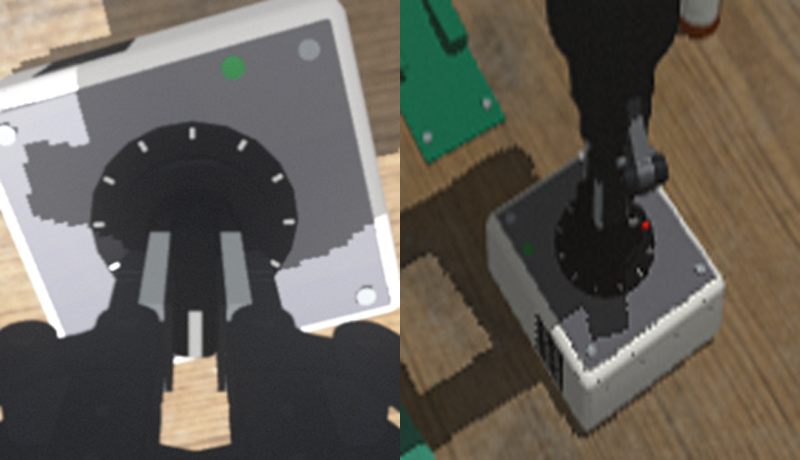

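The left crop shows the knob seated concentric on the dial, with the white line at (195,330). The right crop shows the red mark at (645,225), on the same side. The force stiffened to 27 N at TCP z 97.2, so the underside is at about 54, which is the stop. I'm handing it in.

```bash
python3 -c "
from h import *
print(order.sign_off())"
```

```text
the job is handed in; nothing more can be done
None
```

The job is handed in at about 9 s. The knob is out of the keeper and home on the shaft, flat to flat. It is still gripped and held at the shaft's stop with about 27 N. The sign-off returned no verdict.

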